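# Start the shaker under the purple sample

### The job

Start the shaker that carries the beaker of purple leaves: grip its red knob, pull it straight up against its spring to the stop, hold it there for a moment, then let it go back down to rest and let go. Leave the beaker standing on its plate, and do not pull the knob of the other shaker.

Things in the scene. Friction and masses are not known exactly. Their poses are not given: they have to be found in the camera images.
- purple_knob_grip (a point): On the axis of the red knob to pull, at grip height: 94 mm over the worktop, 32 mm over the console of its fixed white shaker (210 x 120 mm). The knob is 28 mm across here, has a 33 mm flange 10 to 15 mm higher (its top), and its underside is 18 mm lower. z up (pull this way); x from the knob to the plate with the beaker (yaw within 11 degrees of world x), y across: close the fingers along y.
- purple_knob (a joint): How far the red knob of the shaker with the PURPLE leaves is pulled up, m: 0 at rest, 0.016 at its stop. Its spring pulls down with 2.7 N at rest and 5.6 N at the stop, and takes it back to 0 when let go. When up, a green band shows at the foot of its steel stem.
- green_knob (a joint): The same for the like red knob of the other shaker, which carries the beaker of GREEN leaves and stands beside it, to the left or to the right: it must stay at 0. The knobs are 150 mm or more apart.
- purple_beaker_mid (a point): The centre, half-way up, of the clear beaker with PURPLE leaves, 50 mm across and 62 mm high (rim 114 mm over the worktop). It stands loose on the round plate of its shaker, 111 mm from the knob's axis in the knob's +x direction (within 4 mm). z is its upright axis.
Things that resemble listed ones, but are neither listed nor needed, are in the scene too. What is shaped like the part that bears purple_beaker_mid but orange is not meant.

How it is judged:
By the outcome, as a careful person would: the job done as asked, in the order asked, and still so for the second after the job is handed in, with the robot touching nothing.
It also fails if it takes over 29 s, if anything falls off the work surface, if the arm or the gripper's body presses on something with over 40 N, if the wrist force passes 120 N, or if a joint passes its speed limit or range.

### The arm

A 7-joint arm with a two-finger parallel gripper is mounted at the origin on a cart in front of the work surface, level with it; the furniture and walls round the work are solid. World frame = base frame: x ahead of the robot, y to its left, z up, the work surface at z = 0. Lengths are in m, angles in rad, forces in N, time in s.
With the tool pointing down it reaches from about 0.4 to 0.85 m from the base axis. Payload 4.5 kg.
Tool frame: the origin (TCP) lies between the finger pads; the fingertips stand 8 mm ahead of it and the grasp point (between the pads) lies 11 mm behind it; z points along the fingers, y is the line along which they close (so a half turn about z gives the same grasp; the last joint's range is limited). The gripper opens to 88 mm and grips with 3 to 60 N. Pads are 18 mm wide; open, the fingers measure 123 mm over their backs; the gripper's body (75 mm by 187 mm) begins 45 mm behind the grasp point.
Start: joints at [1.344, 0.689, -0.195, 1.565, 0.157, 0.902, -0.215], TCP at [0.161, -0.604, 0.247] pointing down, gripper open.
Joint ranges: [-3.01, 3.01], [-0.46, 2.08], [-1.47, 1.51], [0.13, 2.56], [-1, 4.14], [0.04, 2.09], [-2.66, 2.66]. Speed limits (rad/s): [2.57, 2.57, 3.14, 3.14, 3.14, 3.14, 3.14].

### API

Orientations are given as a rotation vector (axis times angle).
In Python, from bench import observe, grab_frame, get_calibration, job_done gives the robot as it stands. The module is installed in compiled form; this text tells all that it offers.
- The arm moves only by the shell command python3 -m jog 'ROWS' [FORCE]. ROWS is text: rows parted by semicolons, each of 7 numbers parted by spaces: the shift along the tool's x, y, z in mm, then the turn, a rotation vector about the tool's x, y, z in degrees, then the opening, from -1 (shut) to 1 (fully open). In form: x y z ax ay az fingers; .... A call has 1 to 5 rows; each row shifts and turns the commanded pose from where the row before left it, along the tool's axes as they then stand; what a row does not reach is not made up. A row lasts 1/8 s, in which the tool goes at most 62.5 mm and 10.7 degrees, less where a joint would pass 70% of its speed; a pose out of reach is approached as far as the arm can. A call is refused whole if a number of a shift passes 62.5 or a number of a turn 10.7, either way. A call with a gripper value outside its range is refused whole. The fingers move at their own pace and stop on an object; FORCE is the grip in N (left out, the last holds). Time passes only in rows, so rows that do not move let the fingers close. It gives the time, the measured TCP pose, the force, the opening and the grip force at its end, in the units of the state.
- observe(): the state, without advancing time (a new reading comes with each control period).
- grab_frame(name): name is "scene" or "side" or "wrist"; returns (picture, depth): 420x560x3 uint8, blue, green, red; 420x560 float32, m along the optical axis (not along the pixel's ray), 0 where there is no reading.
- get_calibration(name): a dict with "fx", "fy", "cx", "cy" (pixels), "view" (4x4, takes a point from world to camera coordinates). Camera axes: x right, y down, z forward; pixel columns grow to the right and rows downward; lengths in m; the calibration is good to about 2 mm. A picture is of the moment at which its call begins: read the wrist's pose just before it. get_calibration takes no time and is no camera call; for the wrist camera it gives the pose at the moment of the call.
- job_done(): hands the job in; it is judged then, once.
The state is a dict: "t": time; "joint_pos": joint angles; "dq": joint speeds; "joint_torque": joint torques, N m; "ee_pos": TCP position; "eef_rot": TCP orientation; "force": force on the tool from outside, world axes, zero at the start; "torque": the same for the moment, N m; "grip_width": finger opening in m; "finger_force": force on a finger pad.
Only numpy, scipy, OpenCV 4.12 (cv2) and the standard library are available. Lean on these libraries where they do the work, as an engineer would, in place of code of your own. Each camera call takes 0.05 s, during which the arm holds its last target. There are 200 camera calls.

## Working session

There is one attempt and no reset: what is moved stays moved. The work goes in short steps, Python scripts to look and compute and a shell command to move; the robot and the scene stay as the last step left them, time stands still between calls to the robot, and variables do not carry over. Pictures are saved under pics/ and viewed, at most 10 in all, crops included, and the job is handed in when it is done.

```bash
mkdir -p pics; cat > h.py <<'E'
import numpy as np,cv2,os
from bench import *
def get(n):
    c=get_calibration(n); p,d=grab_frame(n); return p,d,c
def pts(uv,d,c):
    u,v=np.array(uv,float).T; z=d
    P=np.c_[(u-c["cx"])/c["fx"]*z,(v-c["cy"])/c["fy"]*z,z,np.ones(len(u))]
    return (np.linalg.inv(c["view"])@P.T).T[:,:3]
E
python3 - <<'E'
from h import *
s=observe();print(s)
ims=[]
for n in("scene","side"):
    p,d,c=get(n);np.savez(f"{n}0.npz",p=p,d=d,**{k:np.array(v) for k,v in c.items()});cv2.imwrite(f"pics/{n}0.png",p)
    h=cv2.cvtColor(p,cv2.COLOR_BGR2HSV)
    for nm,m in(("red",((h[...,0]<8)|(h[...,0]>172))&(h[...,1]>130)&(h[...,2]>60)),("purple",(h[...,0]>125)&(h[...,0]<165)&(h[...,1]>70))):
        k,l,st,ce=cv2.connectedComponentsWithStats(m.astype(np.uint8))
        for i in range(1,k):
            if st[i,4]>25:
                vv,uu=np.where((l==i)&(d>0))
                P=pts(np.c_[uu,vv],d[vv,uu],c)
                print(n,nm,st[i],ce[i].round(),np.median(P,0).round(3),P[:,2].max().round(3))
E
```

```text
{'t': 0.0, 'joint_pos': array([ 1.3437841 ,  0.69001181, -0.19450433,  1.56635061,  0.15729439,
        0.90247446, -0.21513284]), 'dq': array([-0.00189779, -0.00050929,  0.00131291, -0.00060449, -0.00125723,
       -0.00048595,  0.00047949]), 'joint_torque': array([-1.64585476e-04, -5.27559364e+01, -1.26688186e+00, -1.53427577e+01,
       -5.25835762e-02,  6.54370553e-03,  1.76000049e-04]), 'ee_pos': array([ 0.16095671, -0.60327827,  0.24589064]), 'eef_rot': array([-3.11310829e+00, -4.08351002e-01,  5.80564511e-04]), 'force': array([ 0.56892993,  0.54422171, -0.4014503 ]), 'torque': array([ 0.02892328, -0.01383465,  0.00341451]), 'finger_force': 0.0, 'grip_width': 0.0883654188544215}
scene red [  0   0  23  24 393] [11. 10.] [ 4.02  -1.71   0.461] 0.537
scene red [227   0  10 116 602] [232.  55.] [ 1.012 -0.639  0.323] 0.478
scene red [234   0   7 116 353] [237.  55.] [ 0.98  -0.627  0.325] 0.478
scene red [240   0  11 116 793] [245.  48.] [ 0.966 -0.648  0.344] 0.478
scene red [  0  29  29  30 397] [11. 47.] [ 3.649 -1.432  0.204] 0.33
scene red [44 93 12 19 75] [ 49. 101.] [ 1.685
[... 693 characters left out ...]
259] [290. 147.] [ 0.444 -0.009  0.109] 0.114
side red [454 202  26  44 485] [467. 218.] [ 0.8   -0.075  0.164] 0.211
side red [ 522  210   38  210 2894] [546. 342.] [ 0.973 -0.211  0.097] 0.112
side red [217 241  19  23 348] [227. 252.] [ 0.452 -0.278  0.109] 0.113
side red [546 249   6  16  30] [549. 256.] [ 0.964 -0.02   0.079] 0.09
side red [535 311   6  14  35] [537. 318.] [ 0.964 -0.147  0.073] 0.083
side red [531 334   6  13  33] [534. 340.] [ 0.964 -0.189  0.075] 0.084
side red [552 363   8  57 254] [557. 399.] [ 1.    -0.283  0.096] 0.099
side red [249 377  18  19 266] [258. 386.] [ 0.594 -0.44   0.052] 0.056
side purple [275 296  11   8  33] [281. 300.] [ 0.567 -0.303  0.066] 0.078
```

```bash
python3 - <<'E'
import cv2,numpy as np
a=cv2.imread("pics/scene0.png");b=cv2.imread("pics/side0.png")
def r(i,h): return cv2.resize(i,None,fx=h/i.shape[0],fy=h/i.shape[0],interpolation=cv2.INTER_CUBIC)
cv2.imwrite("pics/two.png",np.hstack([r(a[130:330,200:400],400),r(b[100:400,180:380],600)[:400]]) )
E
```

```text
(no output)
```

View pics/scene0.png

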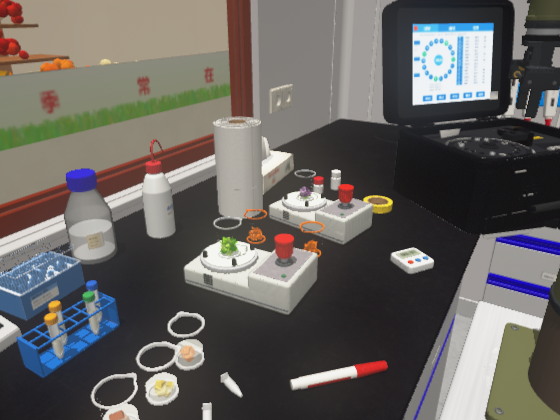

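View pics/side0.png

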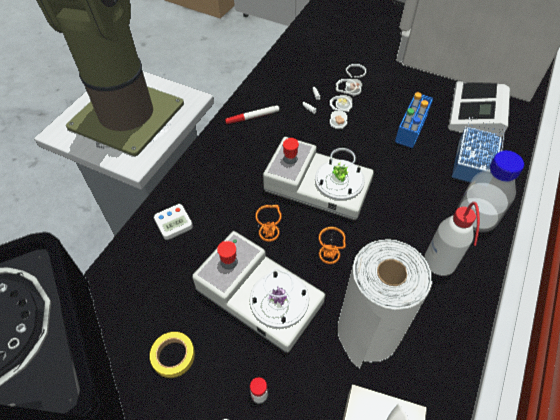

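Red knobs: A is at scene (345,192) / side (227,252), and its beaker holds purple leaves (scene (306,193), side (279,296)). B is at scene (284,245) / side (290,147), and its beaker holds green leaves. A fits the task. The orange rings and wire are distractors. I'll confirm with a crop and triangulate.

```bash
python3 - <<'E'
from h import *
C={};D={}
for n in("scene","side"):
    f=np.load(n+"0.npz");C[n]=f;print(n,"cam at",(-f["view"][:3,:3].T@f["view"][:3,3]).round(2))
def ray(f,uv):
    R=f["view"][:3,:3];o=-R.T@f["view"][:3,3]
    d=R.T@np.array([(uv[0]-f["cx"])/f["fx"],(uv[1]-f["cy"])/f["fy"],1]);return o,d/np.linalg.norm(d)
def tri(a,b):
    (o1,d1),(o2,d2)=ray(C["scene"],a),ray(C["side"],b)
    s,t=np.linalg.lstsq(np.c_[d1,-d2],o2-o1,rcond=None)[0]
    p,q=o1+s*d1,o2+t*d2;print(((p+q)/2).round(4),"gap",np.linalg.norm(p-q).round(4));return (p+q)/2
print("blob centres");tri((345,192),(227,252))
for n,box in(("scene",(335,178,365,208)),("side",(212,236,240,268))):
    f=C[n];p,d=f["p"],f["d"];h=cv2.cvtColor(p,cv2.COLOR_BGR2HSV)
    m=((h[...,0]<8)|(h[...,0]>172))&(h[...,1]>130)&(d>0)
    vv,uu=np.where(m);k=(uu>=box[0])&(uu<box[2])&(vv>=box[1])&(vv<box[3]);uu,vv=uu[k],vv[k]
    P=pts(np.c_[uu,vv],d[vv,uu],f);T=P[P[:,2]>np.percentile(P[:,2],95)-.004]
    print(n,"top",T.min(0).round(4),T.max(0).round(4),((T.min(0)+T.max(0))/2).round(4),len(T))
    # console surface
    if n=="side":
        for nm,(u,v) in dict(console=(245,265),plate=(262,312),beaker=(279,296)).items():
            w=d[v-2:v+3,u-2:u+3];P=pts([(u,v)],np.array([np.median(w)]),f);print(nm,P.round(3))
tri((306,193),(279,296))
b=C["side"]["p"][225:355,185:330];a=C["scene"]["p"][165:245,260:380]
cv2.imwrite("pics/crop.png",np.hstack([cv2.resize(a,(420,400),interpolation=2),cv2.resize(b,(370,400),interpolation=2)]))
E
```

```text
scene cam at [0.11 0.56 0.45]
side cam at [ 0.72 -0.61  0.81]
blob centres
[ 0.4487 -0.272   0.0937] gap 0.0022
scene top [ 0.4329 -0.2911  0.1034] [ 0.464  -0.255   0.1089] [ 0.4484 -0.2731  0.1062] 87
side top [ 0.4332 -0.2905  0.1077] [ 0.4648 -0.2587  0.1128] [ 0.449  -0.2746  0.1102] 235
console [[ 0.478 -0.267  0.063]]
plate [[ 0.545 -0.33   0.053]]
beaker [[ 0.562 -0.3    0.076]]
[ 0.5575 -0.2947  0.061 ] gap 0.0039
```

View pics/crop.png

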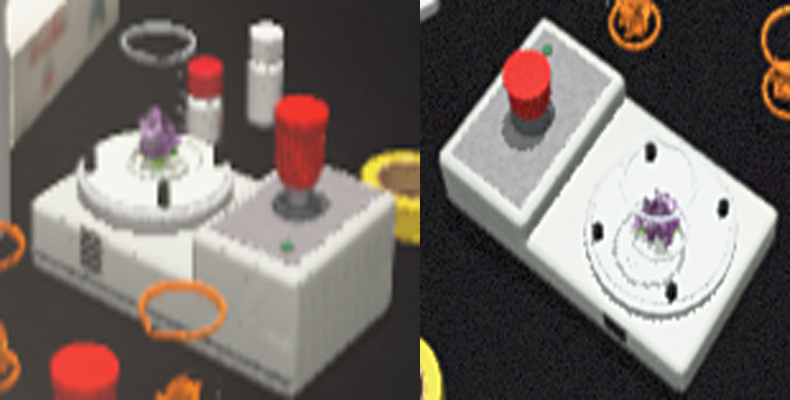

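The crop shows the purple leaves in a clear beaker on the shaker whose red knob is at scene (345,192) / side (227,252). The knob axis is about (0.449, -0.273), the grip height about 0.094 and the yaw about -11°. I'll move above it.

```bash
python3 -m jog '45 -30 0 0 0 0 1;45 -30 0 0 0 0 1;45 -30 0 0 0 0 1;45 -30 0 0 0 0 1;45 -30 0 0 0 0 1' 25
```

```text
t: 0.72
ee_pos: [0.3407, -0.3994, 0.2465]
eef_rot: [-3.115, -0.408, 0.0]
force: [0.7, -0.6, 1.0]
grip_width: 0.0878
finger_force: 0.0
```

```bash
python3 -m jog '45 -31 0 0 0 0 1;46 -31 0 0 0 0 1;46 -31 0 0 0 8 1;0 0 0 0 0 9 1;0 0 0 0 0 9 1'; python3 -m jog '0 0 0 0 0 0 1'
cat > look.py <<'E'
from h import *
import sys
t=sys.argv[1]
p,d,c=get("wrist");s=observe();cv2.imwrite(f"pics/w{t}.png",p);np.savez(f"w{t}.npz",p=p,d=d,**{k:np.array(v) for k,v in c.items()})
from scipy.spatial.transform import Rotation as Ro
R=Ro.from_rotvec(s["eef_rot"]).as_matrix();print("ee",s["ee_pos"].round(4),"yaw",np.degrees(np.arctan2(R[1,0],R[0,0])).round(2),"tilt",R[:,2].round(3))
h=cv2.cvtColor(p,cv2.COLOR_BGR2HSV)
for nm,m in(("red",((h[...,0]<8)|(h[...,0]>172))&(h[...,1]>130)&(h[...,2]>60)),("purple",(h[...,0]>125)&(h[...,0]<165)&(h[...,1]>60))):
    k,l,st,ce=cv2.connectedComponentsWithStats(m.astype(np.uint8))
    for i in range(1,k):
        if st[i,4]>150:
            vv,uu=np.where((l==i)&(d>0));P=pts(np.c_[uu,vv],d[vv,uu],c)
            T=P[P[:,2]>np.percentile(P[:,2],90)-.004]
            print(nm,st[i],ce[i].round(),"top mid",((T.min(0)+T.max(0))/2).round(4),"ext",np.ptp(T,0).round(4),"med",np.median(P,0).round(4))
E
python3 look.py 1
```

```text
t: 1.35
ee_pos: [0.4487, -0.2746, 0.2464]
eef_rot: [-3.126, 0.307, 0.001]
force: [0.3, 0.5, -0.2]
grip_width: 0.088
finger_force: 0.0
t: 1.48
ee_pos: [0.4482, -0.2754, 0.2465]
eef_rot: [3.127, -0.299, -0.001]
force: [-0.8, 0.4, -0.6]
grip_width: 0.0882
finger_force: 0.0
ee [ 0.4481 -0.2756  0.2465] yaw -10.88 tilt [-0.001 -0.    -1.   ]
red [ 265  175   39   42 1264] [284. 196.] top mid [ 0.4505 -0.275   0.1084] ext [0.0322 0.032  0.006 ] med [ 0.4511 -0.2752  0.1085]
red [  0 239  17  22 317] [  7. 251.] top mid [ 0.466 -0.117  0.2  ] ext [0.0568 0.2041 0.217 ] med [ 0.4447 -0.0164  0.087 ]
purple [376  20  34  30 173] [393.  34.] top mid [ 0.5702 -0.4093 -0.0006] ext [0.025  0.0342 0.0044] med [ 5.700e-01 -4.084e-01 -4.000e-04]
purple [276  39  23  38 471] [287.  56.] top mid [ 0.5598 -0.3003  0.0763] ext [0.0223 0.0179 0.0085] med [ 0.5609 -0.2987  0.0718]
purple [519 118  28  29 151] [532. 132.] top mid [ 4.454e-01 -5.469e-01 -4.000e-04] ext [0.0275 0.0301 0.0041] med [ 0.4448 -0.5458 -0.0007]
purple [452 212  30  36 244] [468. 228.] top mid [ 0.3466 -0.4713 -0.0007] ext [0.0419 0.0332 0.0045] med [ 0.3496 -0.473  -0.0006]
```

View pics/w1.png

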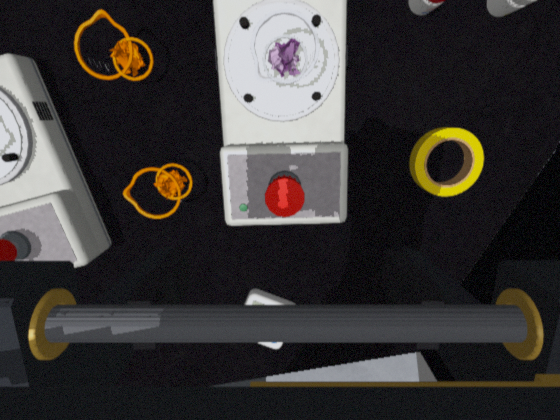

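The wrist view shows the red knob at (284,196), with the beaker of purple leaves straight ahead at (287,56) and the shaker square to the image. The fingers have room on both sides, so I'll descend.

```bash
python3 -m jog '2 -1 40 0 0 0 1;0 0 40 0 0 0 1;0 0 40 0 0 0 1;0 0 30 0 0 0 1;0 0 13 0 0 0 1'; python3 -m jog '0 0 0 0 0 0 1'; python3 look.py 2; python3 - <<'E'
from h import *
p,d,c=get("side");cv2.imwrite("pics/s2.png",cv2.resize(p[190:360,150:350],(700,595),interpolation=2))
E
```

```text
t: 2.15
ee_pos: [0.4496, -0.2749, 0.0822]
eef_rot: [-3.126, 0.3, 0.003]
force: [-0.5, -0.8, 0.4]
grip_width: 0.0881
finger_force: 0.0
t: 2.28
ee_pos: [0.4502, -0.2751, 0.0834]
eef_rot: [-3.126, 0.301, 0.001]
force: [-0.3, 0.1, 0.5]
grip_width: 0.0881
finger_force: 0.0
ee [ 0.4507 -0.2754  0.0842] yaw -11.03 tilt [ 0.001 -0.    -1.   ]
red [ 241  243   88   62 4008] [285. 279.] top mid [ 0.4632 -0.2755  0.1289] ext [0.0299 0.0316 0.0473] med [ 0.4598 -0.2772  0.1082]
purple [265   0  39  30 665] [287.  14.] top mid [ 0.5528 -0.2949  0.0758] ext [0.0096 0.0149 0.008 ] med [ 0.553  -0.2962  0.0708]
purple [511   8  29  30 238] [526.  23.] top mid [ 5.392e-01 -4.325e-01 -2.000e-04] ext [0.0173 0.0158 0.0039] med [ 5.397e-01 -4.329e-01 -3.000e-04]
```

View pics/s2.png

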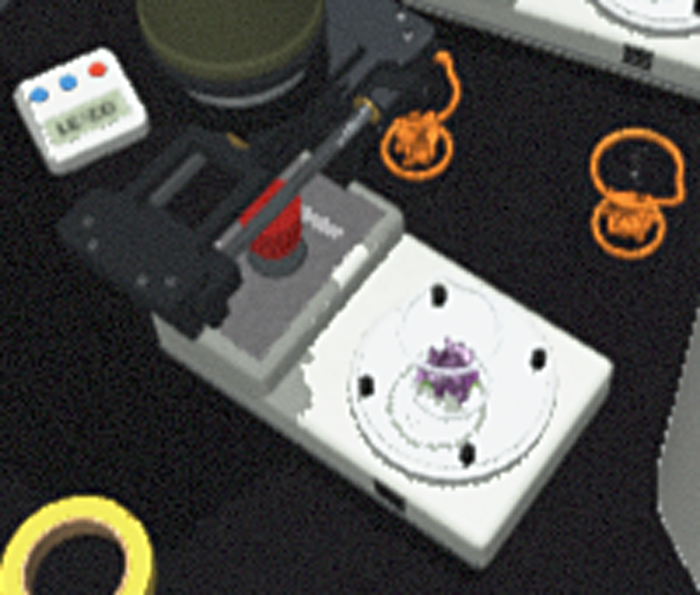

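The knob (crop (272,225)) sits between the fingers and the beaker is untouched. I'll close.

```bash
python3 -m jog '0 0 0 0 0 0 -1;0 0 0 0 0 0 -1;0 0 0 0 0 0 -1;0 0 0 0 0 0 -1;0 0 0 0 0 0 -1' 30; python3 -m jog '0 0 0 0 0 0 -1;0 0 0 0 0 0 -1'
```

```text
t: 3.0
ee_pos: [0.4504, -0.2752, 0.0837]
eef_rot: [3.127, -0.303, 0.0]
force: [-0.1, 0.2, -0.1]
grip_width: 0.0405
finger_force: 0.0
t: 3.25
ee_pos: [0.4505, -0.2749, 0.0837]
eef_rot: [-3.127, 0.302, 0.0]
force: [0.1, 1.7, -0.2]
grip_width: 0.0279
finger_force: 29.9
```

Gripped at 27.9 mm. Next I'll pull up gently.

```bash
python3 -m jog '0 0 -3 0 0 0 -1;0 0 -3 0 0 0 -1;0 0 -3 0 0 0 -1;0 0 -3 0 0 0 -1;0 0 -2 0 0 0 -1'; python3 -m jog '0 0 -1 0 0 0 -1;0 0 -1 0 0 0 -1;0 0 0 0 0 0 -1'
```

```text
t: 3.88
ee_pos: [0.4504, -0.2749, 0.0978]
eef_rot: [-3.127, 0.302, 0.0]
force: [1.6, 1.7, -6.7]
grip_width: 0.0279
finger_force: 29.9
t: 4.25
ee_pos: [0.4504, -0.275, 0.0997]
eef_rot: [-3.127, 0.302, 0.0]
force: [1.4, 2.0, -6.8]
grip_width: 0.0281
finger_force: 29.9
```

```bash
python3 -m jog '0 0 -0.7 0 0 0 -1;0 0 0 0 0 0 -1'; python3 -m jog '0 0 -0.7 0 0 0 -1;0 0 0 0 0 0 -1;0 0 0 0 0 0 -1;0 0 0 0 0 0 -1'; python3 - <<'E'
from h import *
p,d,c=get("side");cv2.imwrite("pics/s3.png",cv2.resize(p[220:300,180:280],(750,600),interpolation=2))
E
```

```text
t: 4.5
ee_pos: [0.4504, -0.2749, 0.0999]
eef_rot: [-3.127, 0.302, 0.001]
force: [2.3, 1.2, -12.3]
grip_width: 0.0281
finger_force: 30.0
t: 5.0
ee_pos: [0.4503, -0.2749, 0.1002]
eef_rot: [-3.126, 0.302, 0.001]
force: [4.6, -0.2, -25.6]
grip_width: 0.0281
finger_force: 30.0
```

View pics/s3.png

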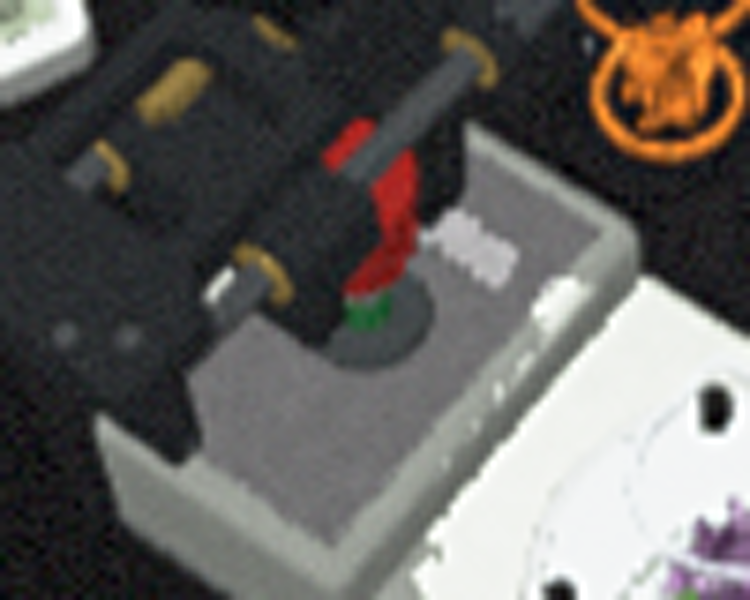

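The green band shows at the stem foot (367,310) and the force has jumped to 26 N, so the knob is at its stop. I'll hold a little longer, then lower.

```bash
python3 -m jog '0 0 0 0 0 0 -1;0 0 0 0 0 0 -1;0 0 0 0 0 0 -1;0 0 0 0 0 0 -1;0 0 1.4 0 0 0 -1'; python3 -m jog '0 0 3 0 0 0 -1;0 0 3 0 0 0 -1;0 0 3 0 0 0 -1;0 0 3 0 0 0 -1;0 0 3 0 0 0 -1';python3 -m jog '0 0 1 0 0 0 -1;0 0 0 0 0 0 -1'
```

```text
t: 5.68
ee_pos: [0.4504, -0.275, 0.0998]
eef_rot: [-3.127, 0.302, 0.001]
force: [1.1, 3.1, -7.0]
grip_width: 0.0282
finger_force: 30.2
t: 6.3
ee_pos: [0.4504, -0.275, 0.0847]
eef_rot: [-3.127, 0.302, 0.0]
force: [-0.4, 3.8, -2.6]
grip_width: 0.0282
finger_force: 30.3
t: 6.55
ee_pos: [0.4505, -0.2751, 0.0838]
eef_rot: [-3.127, 0.303, -0.0]
force: [1.1, 3.6, -3.2]
grip_width: 0.028
finger_force: 30.3
```

```bash
python3 -m jog '0 0 0.4 0 0 0 -1;0 0 0 0 0 0 -1'; python3 -m jog '0 0 0 0 0 0 1;0 0 0 0 0 0 1;0 0 0 0 0 0 1;0 0 0 0 0 0 1;0 0 0 0 0 0 1'; python3 -m jog '0 0 0 0 0 0 1;0 0 0 0 0 0 1'
```

```text
t: 6.8
ee_pos: [0.4505, -0.2751, 0.0837]
eef_rot: [3.127, -0.302, 0.0]
force: [0.3, 4.8, 3.1]
grip_width: 0.0282
finger_force: 30.4
t: 7.42
ee_pos: [0.4504, -0.2753, 0.0833]
eef_rot: [3.127, -0.303, 0.0]
force: [0.3, -0.1, -0.0]
grip_width: 0.0758
finger_force: 0.0
t: 7.68
ee_pos: [0.4505, -0.2751, 0.0833]
eef_rot: [3.127, -0.303, 0.0]
force: [0.2, -0.0, 0.1]
grip_width: 0.0882
finger_force: 0.0
```

```bash
python3 -m jog '0 0 -20 0 0 0 1;0 0 -40 0 0 0 1;0 0 -40 0 0 0 1;0 0 -40 0 0 0 1;0 0 -20 0 0 0 1'; python3 -m jog '0 0 0 0 0 0 1;0 0 0 0 0 0 1'; python3 look.py 4;python3 - <<'E'
from h import *
p,d,c=get("side");cv2.imwrite("pics/s4.png",cv2.resize(p[120:360,170:390],(550,600),interpolation=2))
E
```

```text
t: 8.3
ee_pos: [0.451, -0.2755, 0.2456]
eef_rot: [3.126, -0.303, 0.005]
force: [0.3, -0.9, -0.4]
grip_width: 0.088
finger_force: 0.0
t: 8.55
ee_pos: [0.4498, -0.2748, 0.2424]
eef_rot: [-3.126, 0.302, 0.002]
force: [0.9, -0.5, -0.1]
grip_width: 0.088
finger_force: 0.0
ee [ 0.4497 -0.2747  0.2421] yaw -11.05 tilt [-0.002  0.001 -1.   ]
red [ 266  177   40   43 1301] [285. 199.] top mid [ 0.4504 -0.2749  0.108 ] ext [0.0321 0.0325 0.0049] med [ 0.4511 -0.2752  0.1085]
red [  0 242  16  19 244] [  7. 252.] top mid [ 0.4687 -0.1165  0.1969] ext [0.0551 0.2029 0.215 ] med [ 0.4461 -0.0165  0.0854]
purple [276  40  25  38 479] [288.  57.] top mid [ 0.5596 -0.3006  0.0758] ext [0.0228 0.0184 0.0079] med [ 0.5609 -0.2987  0.0717]
purple [348  88  32  25 182] [363. 102.] top mid [ 5.128e-01 -3.701e-01 -2.000e-04] ext [0.0237 0.0325 0.0044] med [ 5.113e-01 -3.706e-01 -3.000e-04]
purple [ 77 121  32  36 196] [ 93. 139.] top mid [ 5.311e-01 -7.690e-02 -5.000e-04] ext [0.0312 0.0406 0.0041] med [ 5.281e-01 -8.330e-02 -5.000e-04]
purple [125 121  38  29 204] [141. 136.] top mid [ 5.256e-01 -1.334e-01 -3.000e-04] ext [0.0298 0.0399 0.0043] med [ 5.217e-01 -1.283e-01 -5.000e-04]
purple [259 236  34  29 174] [274. 251.] top mid [ 0.367  -0.2448 -0.0004] ext [0.0383 0.0387 0.004 ] med [ 0.3636 -0.2432 -0.0004]
```

View pics/s4.png

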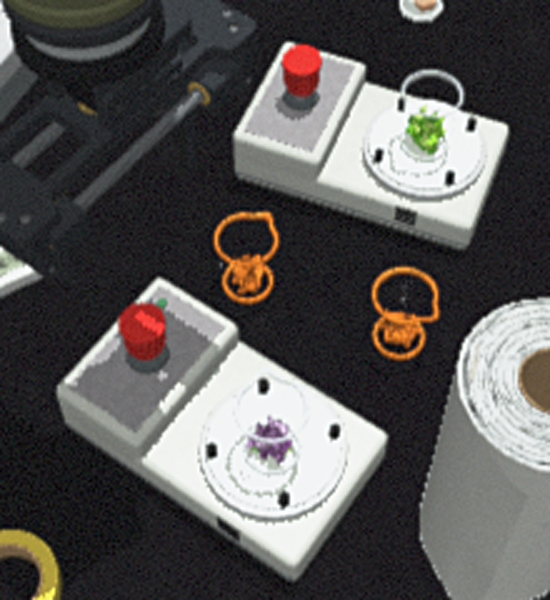

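The knob (crop (143,332)) is back at rest with its top at 0.108. The beaker (270,440) is in place, the green-leaf shaker is untouched, and the gripper is clear.

```bash
python3 -c "from bench import *;print(job_done())"
```

```text
the job is handed in; nothing more can be done
None
```

The job is done and handed in: I pulled the purple shaker's knob up to its stop, held it there for about a second, lowered it back to rest and let go, with the beaker still on its plate and the other knob untouched.

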